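# Snap the caps onto the binding posts of a booklet

### The job

Close the binding of the booklet in the jig: press the blue snap cap onto the blue post number one (one dot) until it clicks and sits flush on its collar, and only then press the yellow cap onto the yellow post number two (two dots) in the same way. Do not stop at the click of the yellow cap: keep pressing it firmly down on its collar with the fingers, and finish while still pressing it there, without letting go. Leave the other things on the worktop where they are.

Things in the scene. Friction and masses are not known exactly. Their poses are not given: they have to be found in the camera images.
- cap_blue: blue snap cap, a ribbed round knob 34 mm across, 24 mm tall, one white dot on top, 30 g, loose on the worktop, open side down; origin: centre of its underside, z up. Hollow 23 mm wide, 20 mm high, with a bottom lip 3.5 mm high, opening 15 mm.
- cap_yellow: yellow snap cap, a ribbed round knob 34 mm across, 24 mm tall, two white dots on top, 30 g, loose on the worktop, open side down; origin: centre of its underside, z up. Hollow 23 mm wide, 20 mm high, with a bottom lip 3.5 mm high, opening 15 mm.
- binder: booklet with dark green cover (107x150 mm, 22 mm above the worktop) in a grey jig, 134x176 mm, fixed to the worktop; origin: centre of the jig's underside; x towards the binding edge (away from the robot), y along it to the left, z up. An aluminium strip (top at 24 mm) along the far edge carries the two snap posts, 80 mm apart; white dots on the cover in front of each post number it.
- post_one (a point): centre of the seat: flat top of a blue collar (30 mm across, 27 mm above the worktop, 3 mm above the strip) round white split post one (one dot); at +34 mm x, +40 mm y of the binder. A cap that is home rests here with its underside. The post is 18 mm tall above the seat, a tapered 10 mm core with four springy prongs bulging to 19 mm across.
- post_two (a point): the same for post two (yellow collar, two dots), at +34 mm x, -40 mm y of the binder. Pushed straight down over a post, a cap first resists about 10 mm above home, the force rises to about 8 to 13 N some 7 mm above home, drops sharply with the click, stays low or even pulls, and rises again only on the seat, where 1 mm further down adds about 15 N; the prongs keep it there.
- sticky_pad: pad of cream sticky notes, 76x76x14 mm, a bystander; origin: centre of its underside
- mug: white mug with grey dots, 82 mm across, 91 mm tall, a bystander; origin: centre of its underside
- clip_tub: small round tub with black lid, 55 mm across, 37 mm tall, a bystander; origin: centre of its underside
- eraser: dark-blue and white eraser, 22x58x12 mm, a bystander; origin: centre of its underside
- usb_stick: black and grey USB stick, 17x58x8 mm, a bystander; origin: centre of its underside
- staple_remover: black jaw staple remover, 29x55x28 mm, a bystander; origin: centre of its underside

How it is judged:
By the outcome, as a careful person would: the job done as asked, in the order asked, and still so for the second after the job is handed in, while the arm keeps its last pose, push and grip.
It also fails if it takes over 48 s, if anything falls off the work surface, if the arm or the gripper's body presses on something with over 40 N, if the wrist force passes 120 N, or if a joint passes its speed limit or range.

### The arm

A 7-joint arm with a two-finger parallel gripper is mounted at the origin on a cart in front of the work surface, level with it; the furniture and walls round the work are solid. World frame = base frame: x ahead of the robot, y to its left, z up, the work surface at z = 0. Lengths are in m, angles in rad, forces in N, time in s.
With the tool pointing down it reaches from about 0.425 to 0.925 m from the base axis. Payload 6.8 kg.
Tool frame: the origin (TCP) lies at the very end of the fingers, on their centre line; the grasp point (between the pads) lies 19 mm behind it; z points along the fingers, y is the direction in which the jaws open and shut (so a half turn about z gives the same grasp; the last joint's range is limited). The gripper opens to 88 mm and grips with 3 to 60 N. Pads are 20 mm wide; open, the fingers measure 115 mm over their backs; the gripper's body (75 mm by 178 mm) begins 61 mm behind the grasp point.
Start: joints at [1.189, 0.477, 0.022, 1.555, -0.011, 1.109, -0.083], TCP at [0.183, -0.65, 0.223] pointing down, gripper open.
Joint ranges: [-2.96, 2.96], [-0.34, 2.1], [-1.41, 1.46], [0.24, 2.44], [-1.37, 4.51], [0.17, 1.92], [-2.96, 2.96]. Speed limits (rad/s): [2.39, 2.39, 3.14, 3.14, 3.14, 3.14, 3.14].

### API

Orientations are given as a unit quaternion [x, y, z, w].
In Python, from rig import env, eoat, solve_ik, get_image, close_job, spot_in gives the robot as it stands. Calls block until the motion is done:
- env.move_ptp(position, orientation): joint-space move of the TCP to a pose.
- env.move_straight(position, feed=0.15, ori=None): straight line of the TCP; ori=None keeps the orientation; feed is the mean speed in m/s.
- env.movej(angles): joint-space move.
- eoat.grip(opening, force=None): finger opening in m; force is the grip in N (None keeps the last); returns when the fingers have stopped.
- env.pause(seconds).
- solve_ik(position, orientation): joint angles nearest the present ones, or None.
- env.get_obs(): the state.
- get_image(name): name is "scene" or "side" or "wrist"; returns a dict with "color" (384x512x3 uint8, red, green, blue), "camera_matrix" (3x3 intrinsics, pixels), "world_to_cam" (4x4, takes a point from world to camera coordinates); the wrist camera has in their place "T_tool_cam" (4x4, takes a point from camera to tool coordinates, whose origin is the TCP and whose axes are the flange's). Camera axes: x right, y down, z forward; pixel columns grow to the right and rows downward; lengths in m; the calibration is good to about 2 mm. A picture is of the moment at which its call begins: read the wrist's pose just before it. There is no depth.
A pose or a line that the arm cannot do raises env.PlanningError and nothing moves.
- close_job(): hands the job in, once; it reports no verdict.
Trained networks look in a picture, given as the dict that the camera call returned (one of the last four; its "shot" number tells which), for a name from the list of things; names that differ only in an ending like _2 or _b are one class to them, and where a whole thing is asked for, a point or a joint stands for the part that bears it (a point fixed in the world has none). Each returns a list of dicts, best first, with "conf" (0 to 1); they miss things now and then, are a little off and sometimes report something else, mostly with a low value. They report only what shows in the picture. A call takes as long as a camera call.
- spot_in(picture, thing): "box" ([left, top, right, bottom] as shares, 0 to 1, of the picture: columns of its width, rows of its height, round what is visible of it).
The state is a dict: "time_s": time; "q": joint angles; "qd": joint speeds; "joint_torque": joint torques, N m; "position": TCP position; "eef_rot": TCP orientation; "force": force on the tool from outside, world axes, zero at the start; "ft_torque": the same for the moment, N m; "gripper_width": finger opening in m.
Only numpy, scipy, OpenCV 4.12 (cv2) and the standard library are available. Lean on these libraries where they do the work, as an engineer would, in place of code of your own. Each camera call takes 0.05 s, during which the arm holds its last target. There are 200 camera calls.

## Working session

There is one attempt and no reset: what is moved stays moved. The work goes in short steps, each a Python script; the robot and the scene stay as the last script left them, time stands still between calls to the robot, and variables do not carry over. Pictures are saved under pics/ and viewed, about 8 in all and at most 12, crops included, and the job is handed in when it is done.

```bash
mkdir -p pics; ls
cat > h.py <<'E'
import numpy as np, cv2
from rig import env, eoat, solve_ik, get_image, close_job, spot_in
def save(im,n): cv2.imwrite(f'pics/{n}.png',im['color'][:,:,::-1])
E
python3 - <<'E'
from h import *
o=env.get_obs(); print({k:np.round(v,3) for k,v in o.items()})
ims=[get_image(n) for n in("scene","side","wrist")]
for i,n in zip(ims,("scene","side","wrist")): print(n,i['shot'],[k for k in i])
cv2.imwrite('pics/a.png',np.vstack([ims[0]['color'],])[:,:,::-1])
cv2.imwrite('pics/b.png',ims[1]['color'][:,:,::-1])
print(ims[2]['T_tool_cam'].round(4),ims[2]['camera_matrix'])
for i in ims[:2]:
  w=np.linalg.inv(i['world_to_cam']); print('cam',w[:3,3].round(3))
  for t in("cap_blue","cap_yellow","binder","mug"):
    print(t,[(np.round(np.array(d['box'])*[512,384,512,384],1).tolist(),round(d['conf'],2)) for d in spot_in(i,t)][:3])
E
```

```text
pics
{'time_s': np.float64(0.0), 'q': array([ 1.189,  0.478,  0.022,  1.556, -0.012,  1.109, -0.083]), 'qd': array([-0.001,  0.001,  0.   , -0.001, -0.   ,  0.001,  0.   ]), 'joint_torque': array([-1.0000e-03, -5.8286e+01,  1.5340e+00, -2.7260e+01, -5.4000e-02,
        1.7000e-02,  0.0000e+00]), 'position': array([ 0.182, -0.649,  0.222]), 'eef_rot': array([ 0.991,  0.136, -0.   , -0.001]), 'force': array([-0.409, -0.315, -1.065]), 'ft_torque': array([-0.006, -0.013,  0.058]), 'gripper_width': np.float64(0.088)}
scene 1 ['color', 'camera_matrix', 'world_to_cam', 'shot']
side 2 ['color', 'camera_matrix', 'world_to_cam', 'shot']
wrist 3 ['color', 'camera_matrix', 'T_tool_cam', 'shot']
[[-3.000e-04 -9.663e-01 -2.572e-01  7.050e-02]
 [ 1.000e+00 -4.000e-04  4.000e-04  3.000e-04]
 [-5.000e-04 -2.572e-01  9.663e-01 -1.622e-01]
 [ 0.000e+00  0.000e+00  0.000e+00  1.000e+00]] [[286.14464304   0.         257.08222081]
 [  0.         286.14464304 192.25135685]
 [  0.           0.           1.        ]]
cam [-0.266  0.551  0.677]
cap_blue [([152.7, 235.9, 169.2, 248.3], 0.62), ([303.6, 199.7, 315.0, 212.9], 0.43)]
cap_yellow [([286.7, 177.8, 299.0, 189.2], 0.67)]
binder [([221.2, 190.4, 289.3, 231.5], 0.7)]
mug [([334.7, 145.3, 370.9, 179.6], 0.57)]
cam [ 0.172 -1.6    0.95 ]
cap_blue [([240.4, 156.0, 248.0, 167.4], 0.64)]
cap_yellow []
binder [([228.1, 181.1, 266.9, 213.2], 0.84)]
mug [([239.7, 239.8, 274.6, 279.8], 0.73)]
```

View pics/a.png

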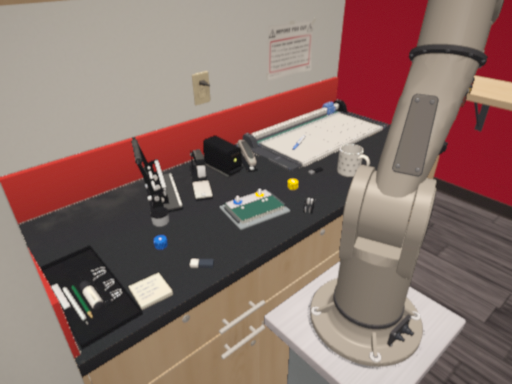

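View pics/b.png

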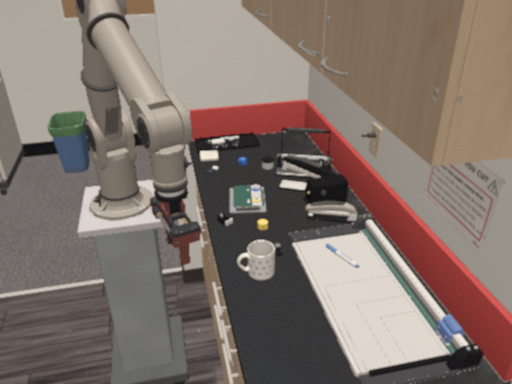

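Scene view: blue cap at (161,241), yellow cap at (293,184), binder at (255,207). Side view: blue at (243,161), yellow at (263,225), binder at (247,198). Next I triangulate these.

```bash
cat >> h.py <<'E'
from scipy.spatial.transform import Rotation as R
def P_fixed(im): return im['camera_matrix']@im['world_to_cam'][:3]
def P_wrist(im,o):
    T=np.eye(4);T[:3,:3]=R.from_quat(o['eef_rot']).as_matrix();T[:3,3]=o['position']
    return im['camera_matrix']@np.linalg.inv(T@im['T_tool_cam'])[:3]
def tri(Ps,uvs):
    A=[]
    for P,(u,v) in zip(Ps,uvs): A+=[u*P[2]-P[0],v*P[2]-P[1]]
    x=np.linalg.svd(np.array(A))[2][-1]; return x[:3]/x[3]
def plane(P,uv,z):
    H=P[:,[0,1,3]].copy(); H[:,2]+=P[:,2]*z
    x=np.linalg.solve(H,[*uv,1]); return x[:2]/x[2]
def down(yaw): # tool z down, tool x at world angle yaw
    c,s=np.cos(yaw),np.sin(yaw)
    return R.from_matrix(np.array([[c,s,0],[s,-c,0],[0,0,-1]]))
def blobs(im,col):
    hsv=cv2.cvtColor(im['color'],cv2.COLOR_RGB2HSV)
    lo,hi={'b':((100,120,60),(128,255,255)),'y':((20,120,90),(36,255,255))}[col]
    m=cv2.inRange(hsv,lo,hi); n,l,s,c=cv2.connectedComponentsWithStats(m)
    return [(s[i].tolist(),c[i].round(1).tolist()) for i in range(1,n) if s[i][4]>15]
E
python3 - <<'E'
from h import *
a=get_image('scene');b=get_image('side')
for n,p,q in(('blue',(161,241.5),(243,161)),('yel',(293,184),(263,225)),('binder',(255,207),(247,198)),('mug',(350,161),(262,260))):
    print(n,tri([P_fixed(a),P_fixed(b)],[p,q]).round(3))
for i in(a,b): print([ (c,blobs(i,c)) for c in 'by'])
print(R.from_quat(env.get_obs()['eef_rot']).as_matrix().round(2))
E
```

```text
blue [0.514 0.205 0.011]
yel [ 0.486 -0.289  0.01 ]
binder [ 0.468 -0.1    0.01 ]
mug [ 0.426 -0.516  0.043]
[('b', [([153, 234, 15, 16, 178], [160.1, 241.8])]), ('y', [([287, 178, 12, 13, 132], [292.5, 183.8]), ([255, 192, 9, 5, 27], [258.7, 194.4])])]
[('b', [([238, 157, 9, 8, 61], [242.3, 160.5])]), ('y', [([257, 218, 12, 12, 100], [262.2, 224.1])])]
[[ 0.96  0.27  0.  ]
 [ 0.27 -0.96 -0.  ]
 [-0.    0.   -1.  ]]
```

```bash
cat >> h.py <<'E'
def look(x,y,z,n,yaw=0.):
    env.move_ptp([x,y,z],down(yaw).as_quat()); o=env.get_obs(); im=get_image('wrist'); save(im,n)
    P=P_wrist(im,o); np.savez(f'pics/{n}.npz',P=P,c=im['color']); 
    print(n,'t',round(float(o['time_s']),2),o['position'].round(4),'b',blobs(im,'b'),'y',blobs(im,'y')); return im,P
E
python3 - <<'E'
from h import *
look(0.49,-0.27,0.16,'y1'); look(0.49,-0.10,0.14,'p1'); look(0.47,-0.06,0.14,'p2'); look(0.51,0.19,0.16,'b1')
c=[cv2.imread(f'pics/{n}.png') for n in('y1','p1','p2','b1')]
cv2.imwrite('pics/m.png',cv2.resize(np.vstack([np.hstack(c[:2]),np.hstack(c[2:])]),(800,600),interpolation=cv2.INTER_AREA))
E
```

```text
y1 t 2.44 [ 0.4897 -0.2713  0.1602] b [([463, 0, 45, 17, 375], [480.1, 5.9]), ([44, 153, 29, 27, 394], [60.8, 165.3])] y [([121, 166, 28, 27, 396], [136.5, 178.2]), ([253, 170, 33, 35, 801], [268.6, 186.8]), ([439, 289, 4, 8, 18], [440.6, 292.7]), ([71, 295, 6, 22, 60], [73.7, 304.7]), ([435, 298, 10, 22, 64], [440.0, 307.4]), ([475, 335, 6, 7, 19], [477.7, 338.0]), ([491, 335, 16, 10, 39], [497.9, 339.3]), ([441, 337, 13, 7, 30], [447.2, 339.2]), ([279, 342, 6, 9, 17], [281.6, 345.6]), ([432, 342, 10, 8, 19], [437.3, 345.3]), ([442, 343, 12, 7, 25], [447.7, 346.2]), ([462, 342, 13, 6, 18], [468.2, 345.2]), ([475, 343, 5, 7, 16], [477.5, 345.5]), ([491, 345, 15, 5, 24], [498.3, 347.3])]
p1 t 3.21 [ 0.4903 -0.1018  0.1403] b [([203, 156, 30, 29, 445], [218.1, 169.1])] y [([283, 170, 29, 28, 438], [296.7, 182.7]), ([410, 173, 45, 38, 1200], [431.6, 191.0]), ([434, 282, 11, 38, 129], [439.6, 303.1]), ([70, 286, 11, 34, 117], [74.6, 304.0]), ([465, 335, 8, 7, 17], [468.5, 338.4]), ([322, 343, 9, 8, 21], [325.7, 347.1]), ([447, 343, 15, 8, 26], [454.9, 346.5])]
p2 t 3.56 [ 0.4699 -0.0609  0.1402] b [([0, 129, 16, 33, 401], [6.2, 146.1])] y [([326, 150, 29, 28, 350], [339.1, 162.4]), ([451, 154, 50, 38, 1334], [474.5, 172.0]), ([70, 275, 13, 22, 67], [76.2, 283.9]), ([431, 275, 13, 46, 134], [437.6, 297.4]), ([73, 300, 13, 21, 57], [77.4, 314.1])]
b1 t 4.61 [0.5105 0.1876 0.1596] b [([222, 164, 33, 34, 797], [238.5, 181.3]), ([479, 172, 28, 26, 381], [489.8, 183.6])] y [([71, 279, 12, 42, 138], [75.4, 302.6]), ([432, 279, 12, 42, 143], [438.7, 302.5]), ([479, 336, 8, 12, 25], [483.0, 341.0]), ([305, 343, 7, 5, 17], [307.5, 345.3])]
```

View pics/m.png

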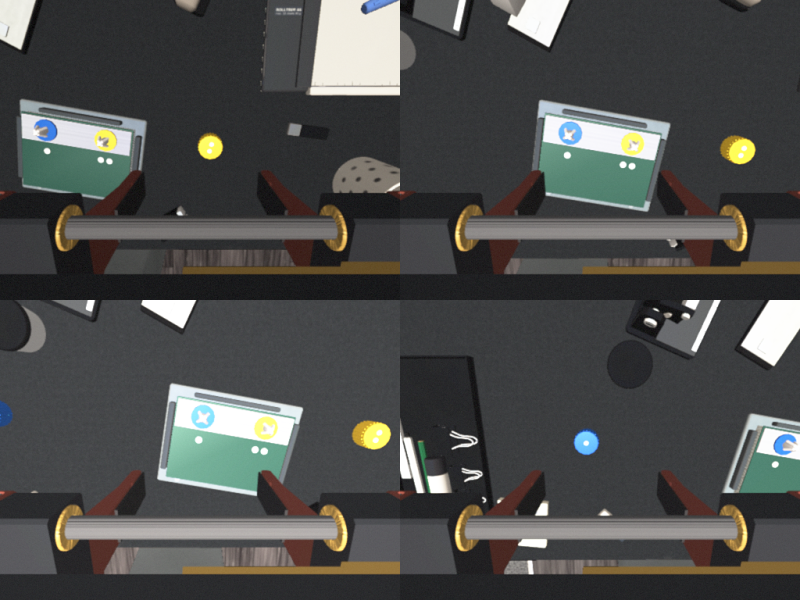

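The montage shows the yellow cap (y1, two dots), the binder with the blue collar on the left and yellow on the right (yaw about -10°), and the blue cap (b1, one dot). Grasp areas are clear. Now precise centres.

```bash
cat >> h.py <<'E'
def feats(n):
    d=np.load(f'pics/{n}.npz'); c=d['c']; hsv=cv2.cvtColor(c,cv2.COLOR_RGB2HSV); out=[]
    for col,lo,hi in(('b',(92,100,60),(128,255,255)),('y',(20,100,90),(36,255,255))):
        m=cv2.inRange(hsv,lo,hi)
        for k in cv2.findContours(m,cv2.RETR_EXTERNAL,cv2.CHAIN_APPROX_NONE)[0]:
            x,y,w,h=cv2.boundingRect(k)
            if cv2.contourArea(k)<200 or y>250 or w>60: continue
            hull=cv2.convexHull(k); e=cv2.fitEllipse(hull); mm=np.zeros(m.shape,np.uint8); cv2.fillPoly(mm,[hull],255)
            mm=cv2.erode(mm,np.ones((5,5)))
            wt=np.clip(255.-hsv[...,1]-140,0,None)*(mm>0)*(hsv[...,2]>150); s=wt.sum()
            yy,xx=np.mgrid[:384,:512]; cen=(round((wt*xx).sum()/s,2),round((wt*yy).sum()/s,2)) if s>300 else None
            out.append((col,np.round(e[0],2).tolist(),np.round(e[1],1).tolist(),cen,int(s)))
    return d['P'],out
E
python3 - <<'E'
from h import *
look(0.54,0.23,0.12,'b2')
for n in('y1','p1','p2','b1','b2'):
    P,f=feats(n)
    for x in f: print(n,x,'col27',plane(P,x[1],.027).round(4),'dot24',plane(P,x[3],.024).round(4) if x[3] else None)
E
```

```text
b2 t 5.03 [0.54   0.2284 0.1189] b [([260, 199, 37, 40, 326], [276.7, 211.4])] y [([74, 269, 11, 22, 60], [79.0, 277.2]), ([428, 269, 14, 38, 104], [434.6, 281.2]), ([422, 307, 16, 14, 83], [427.8, 313.1]), ([77, 308, 10, 13, 22], [81.0, 316.0])]
y1 ('b', [57.93, 166.26], [25.5, 30.2], (np.float64(53.49), np.float64(167.56)), 7866) col27 [ 0.5102 -0.0642] dot24 [ 0.5083 -0.0572]
y1 ('b', [516.49, -16.67], [21.4, 127.2], None, 0) col27 [ 0.6747 -0.5043] dot24 None
y1 ('y', [268.58, 186.92], [32.5, 34.3], (np.float64(269.07), np.float64(188.66)), 6442) col27 [ 0.4875 -0.2839] dot24 [ 0.4848 -0.2846]
y1 ('y', [134.7, 179.27], [26.0, 28.7], (np.float64(130.29), np.float64(180.95)), 11221) col27 [ 0.4961 -0.1426] dot24 [ 0.4937 -0.1364]
p1 ('b', [217.47, 170.0], [28.5, 29.5], (np.float64(215.94), np.float64(171.88)), 17055) col27 [ 0.5101 -0.0636] dot24 [ 0.5077 -0.0616]
p1 ('y', [431.86, 191.21], [36.2, 45.7], (np.float64(437.99), np.float64(193.97)), 7799) col27 [ 0.4883 -0.2763] dot24 [ 0.4846 -0.2849]
p1 ('y', [297.22, 183.75], [28.2, 28.8], (np.float64(298.57), np.float64(186.36)), 1
[... 250 characters left out ...]
5143 0.1872] dot24 None
p2 ('y', [475.08, 172.15], [37.2, 50.1], (np.float64(482.83), np.float64(174.19)), 9776) col27 [ 0.4873 -0.2745] dot24 [ 0.4847 -0.285 ]
p2 ('y', [339.91, 163.53], [27.9, 29.4], (np.float64(342.85), np.float64(165.18)), 20528) col27 [ 0.496  -0.1416] dot24 [ 0.4939 -0.1455]
b1 ('b', [492.46, 184.53], [24.3, 30.0], (np.float64(495.51), np.float64(186.02)), 12356) col27 [ 0.5101 -0.0625] dot24 [ 0.5077 -0.0687]
b1 ('b', [238.36, 180.94], [32.9, 34.4], (np.float64(237.86), np.float64(182.81)), 4034) col27 [0.515  0.2068] dot24 [0.5123 0.2076]
b2 ('b', [277.78, 218.81], [36.8, 40.1], (np.float64(277.6), np.float64(220.5)), 7203) col27 [0.5168 0.2085] dot24 [0.5139 0.2084]
```

Collars agree across views (79.4 mm apart). I'll take rotated views to estimate the wrist camera's calibration bias and the heights together.

```bash
cat >> h.py <<'E'
import json
from scipy.optimize import least_squares
def lookp(x,y,z,n,yaw):
    env.move_ptp([x,y,z],down(yaw).as_quat()); env.pause(.25); o=env.get_obs(); im=get_image('wrist'); save(im,n)
    np.savez(f'pics/{n}.npz',P=P_wrist(im,o),c=im['color'],pos=o['position'],q=o['eef_rot'],K=im['camera_matrix'],T=im['T_tool_cam'],yaw=yaw); print(n,o['time_s'].round(2),o['position'].round(4))
E
python3 - <<'E'
from h import *
B=np.array([.512,.207]);Q=np.array([.503,-.1027])
L=[(B,.13,'c1',.5),(B,.13,'c2',-1.),(Q,.14,'c3',-1.),(Q,.15,'c4',.7),(Q,.13,'c5',-.177),(np.array([.484,-.2846]),.14,'c6',-.177)]
for p,z,n,a in L:
    f=-.0; xy=p-np.array([np.cos(a),np.sin(a)])*.01
    try: lookp(*xy,z,n,a)
    except env.PlanningError as e: print(n,e)
init={'p1':[.5101,-.0636,.027],'p2':[.4961,-.1418,.027],'cb':[.513,.208,.024],'cy':[.4847,-.285,.024]}
names=list(init); ob=[]
for _,_,n,a in L:
    try: d=np.load(f'pics/{n}.npz')
    except FileNotFoundError: continue
    for f in feats(n)[1]:
        if max(f[2])>60: continue
        for k in names:
            post=k[0]=='p'; uv=f[1] if post else f[3]
            if uv is None: continue
            if (f[0]=='b')!=(k in('p1','cb')): continue
            if np.linalg.norm(plane(d['P'],uv,init[k][2])-init[k][:2])<.012: ob.append((n,k,uv,d))
def proj(d,X,b):
    T=np.eye(4);T[:3,:3]=R.from_quat(d['q']).as_matrix();T[:3,3]=d['pos']
    C=d['T'].copy();C[:3,3]+=b[:3];C[:3,:3]=C[:3,:3]@R.from_rotvec(b[3:]).as_matrix()
    u=d['K']@(np.linalg.inv(T@C)@np.r_[X,1])[:3]; return u[:2]/u[2]
ob=[(n,k,uv,{q:d[q] for q in('q','pos','T','K')}) for n,k,uv,d in ob]
def res(v):
    X=v[:12].reshape(4,3);b=v[12:]
    return np.concatenate([(proj(d,X[names.index(k)],b)-uv)/.4 for n,k,uv,d in ob]+[b[:3]/.0015,b[3:]/.008])
s=least_squares(res,np.r_[np.ravel(list(init.values())),np.zeros(6)],x_scale=.01)
X=s.x[:12].reshape(4,3); r=s.fun[:-6].reshape(-1,2)*.4
for (n,k,_,_),e in zip(ob,r): print(n,k,e.round(2))
cov=np.sqrt(np.diag(np.linalg.inv(s.jac.T@s.jac)))
for k,x,c in zip(names,X,cov[:12].reshape(4,3)): print(k,x.round(4),c.round(4))
print('bias',s.x[12:].round(4)); json.dump(dict(zip(names,X.tolist())),open('pose.json','w'))
print('d',np.linalg.norm(X[0]-X[1]),'yaw',np.arctan2(-(X[0]-X[1])[0],(X[0]-X[1])[1]))
E
```

```text
Traceback (most recent call last):
  File "h.py", line 45, in lookp
    np.savez(f'pics/{n}.npz',P=P_wrist(im,o),c=im['color'],pos=o['position'],q=o['eef_rot'],K=im['camera_matrix'],T=im['T_tool_cam'],yaw=yaw); print(n,o['time_s'].round(2),o['position'].round(4))
                                                                                                                                                       ^^^^^^^^^^^^^^^^^
AttributeError: 'float' object has no attribute 'round'
```

```bash
sed -i "s/o\['time_s'\].round(2)/round(float(o['time_s']),2)/" h.py
cat > cal.py <<'E'
from h import *
B=np.array([.512,.207]);Q=np.array([.503,-.1027])
L=[(B,.13,'c1',.5),(B,.13,'c2',-1.),(Q,.14,'c3',-1.),(Q,.15,'c4',.7),(Q,.13,'c5',-.177),(np.array([.484,-.2846]),.14,'c6',-.177)]
import os
for p,z,n,a in L:
    if os.path.exists(f'pics/{n}.npz'): continue
    xy=p-np.array([np.cos(a),np.sin(a)])*.01
    try: lookp(*xy,z,n,a)
    except env.PlanningError as e: print(n,e)
init={'p1':[.5101,-.0636,.027],'p2':[.4961,-.1418,.027],'cb':[.513,.208,.024],'cy':[.4847,-.285,.024]}
names=list(init); ob=[]
for _,_,n,a in L:
    if not os.path.exists(f'pics/{n}.npz'): continue
    d=dict(np.load(f'pics/{n}.npz'))
    for f in feats(n)[1]:
        if max(f[2])>60: continue
        for k in names:
            uv=f[1] if k[0]=='p' else f[3]
            if uv is None or (f[0]=='b')!=(k in('p1','cb')): continue
            if np.linalg.norm(plane(d['P'],uv,init[k][2])-init[k][:2])<.012: ob.append((n,k,np.array(uv),d))
def proj(d,X,b):
    T=np.eye(4);T[:3,:3]=R.from_quat(d['q']).as_matrix();T[:3,3]=d['pos']
    C=d['T'].copy();C[:3,3]+=b[:3];C[:3,:3]=C[:3,:3]@R.from_rotvec(b[3:]).as_matrix()
    u=d['K']@(np.linalg.inv(T@C)@np.r_[X,1])[:3]; return u[:2]/u[2]
def res(v):
    X=v[:12].reshape(4,3);b=v[12:]
    return np.concatenate([(proj(d,X[names.index(k)],b)-uv)/.4 for n,k,uv,d in ob]+[b[:3]/.0015,b[3:]/.008])
s=least_squares(res,np.r_[np.ravel(list(init.values())),np.zeros(6)],x_scale=.01)
X=s.x[:12].reshape(4,3); r=s.fun[:-6].reshape(-1,2)*.4
for (n,k,_,_),e in zip(ob,r): print(n,k,e.round(2))
cov=np.sqrt(np.diag(np.linalg.inv(s.jac.T@s.jac)))
for k,x,c in zip(names,X,cov[:12].reshape(4,3)): print(k,x.round(4),c.round(4))
print('bias',s.x[12:].round(4)); json.dump(dict(zip(names,X.tolist())),open('pose.json','w'))
print('d',np.linalg.norm(X[0]-X[1]),'yaw',np.arctan2(-(X[0]-X[1])[0],(X[0]-X[1])[1]))
E
python3 cal.py
```

```text
c2 7.22 [0.5066 0.215  0.1298]
c3 8.7 [ 0.4979 -0.0932  0.1399]
c4 10.35 [ 0.4953 -0.109   0.1499]
c5 11.43 [ 0.4933 -0.1011  0.1302]
c6 12.49 [ 0.4749 -0.2809  0.1398]
c1 cb [ 0.42 -0.45]
c2 cb [0.41 0.46]
c3 p1 [-0.11 -0.15]
c3 p2 [-0.23 -0.13]
c3 cy [-0.04 -0.23]
c4 p1 [-0.14  0.11]
c4 p2 [-0.1   0.17]
c5 p1 [-0.    0.05]
c5 p2 [-0.03  0.05]
c5 cy [-0.15  0.2 ]
c6 p1 [-0.01 -0.04]
c6 p2 [0.04 0.03]
c6 cy [-0.02  0.  ]
p1 [ 0.5097 -0.0636  0.0257] [0.0003 0.0004 0.002 ]
p2 [ 0.4956 -0.1424  0.0258] [0.0003 0.0003 0.0017]
cb [0.5124 0.2068 0.0218] [0.0004 0.0003 0.0027]
cy [ 0.4845 -0.2847  0.0244] [0.0005 0.0004 0.0018]
bias [-0.0004  0.0004  0.      0.0006 -0.0003 -0.0003]
d 0.0800134974078487 yaw -0.17646048214271953
```

Fit is consistent: posts exactly 80.0 mm apart, yaw -0.176, heights within 2 mm of the text. Now the blue cap.

```bash
cat >> h.py <<'E'
YAW=-.1765; QD=down(YAW).as_quat()
def fz(): 
    o=env.get_obs(); return o['force'],o['position'],round(float(o['time_s']),2)
def pick(c,tz=.004):
    eoat.grip(.060,50)
    env.move_ptp([c[0],c[1],.07],QD); env.move_straight([c[0],c[1],tz],feed=.08)
    eoat.grip(.0,50); o=env.get_obs(); print('grip',round(float(o['gripper_width']),4),o['position'].round(4),o['force'].round(1),round(float(o['time_s']),2))
    env.move_straight([c[0],c[1],.10],feed=.2); print('lifted',round(float(env.get_obs()['gripper_width']),4))
def press(p,tz,zs,stop=25,feed=.02):
    for h in zs:
        env.move_straight([p[0],p[1],.027+tz+h],feed=feed); env.pause(.05); f,x,t=fz()
        print('h %.1f'%(h*1e3),'act %.1f'%((x[2]-.027-tz)*1e3),'F',f.round(1),t)
        if h<.004 and f[2]>stop: break
E
python3 - <<'E'
from h import *
p=json.load(open('pose.json')); pick(p['cb'])
env.move_ptp([*p['p1'][:2],.10],QD); env.move_straight([*p['p1'][:2],.027+.004+.020],feed=.15)
o=env.get_obs(); print(o['position'].round(4),o['force'].round(1))
a,b=get_image('wrist'),get_image('side')
cv2.imwrite('pics/d.png',np.hstack([a['color'][60:360,60:460],cv2.resize(b['color'][140:240,200:300],(300,300))])[:,:,::-1])
E
```

```text
grip 0.0335 [0.5125 0.2069 0.0043] [-1.1  0.1  3.2] 16.48
lifted 0.0335
[ 0.5098 -0.0628  0.0509] [-0.3 -0.4  0. ]
```

View pics/d.png

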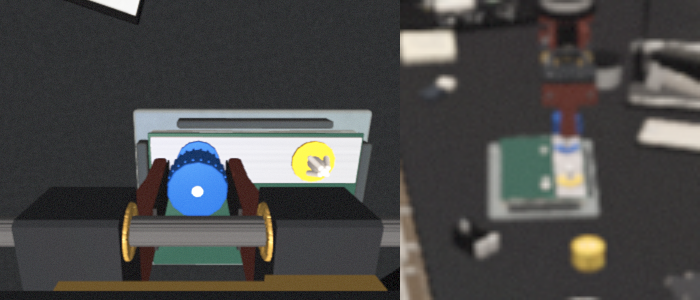

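The cap is held upright and centred, directly above the blue collar (about 197,145 in the crop). Pressing now.

Run:
```python
from h import *
p=json.load(open('pose.json')); press(p['p1'],.004,[.013,.010,.0085,.007,.0055,.004,.0025,.001,0,-.001,-.0015,-.002,-.003,-.004],stop=22)
o=env.get_obs();print(o['position'].round(4),o['gripper_width'])
```

```text
h 13.0 act 13.0 F [ 0.3 -0.1 -0.3] 19.29
h 10.0 act 10.0 F [0.9 1.3 0.3] 19.64
h 8.5 act 8.5 F [1.7 1.1 0.7] 19.94
h 7.0 act 7.1 F [1.1 1.1 1. ] 20.24
h 5.5 act 5.1 F [ 3.   1.3 -5.9] 20.54
h 4.0 act 3.7 F [ 2.5  0.9 -5.2] 20.84
h 2.5 act 2.2 F [ 2.   1.2 -5.9] 21.14
h 1.0 act 1.0 F [ 0.2 -0.2 -0.3] 21.44
h 0.0 act 0.2 F [-2.  -1.   4.7] 21.74
h -1.0 act 0.2 F [-5.3  0.3 18.7] 22.04
h -1.5 act 0.1 F [-7.   0.3 24.8] 22.34
[ 0.5096 -0.0639  0.0311] 0.03333940288665823
```

Signature fits: pull after the click, then a stiff seat at 0.1 mm. Release, verify while moving to yellow.

Run:
```python
from h import *
p=json.load(open('pose.json')); x,y=p['p1'][:2]
env.move_straight([x,y,.031],feed=.03); eoat.grip(.056); env.move_straight([x,y,.10],feed=.2)
lookp(.49,-.10,.13,'e1',YAW)
P,f=feats('e1'); 
for k in f: print(k[:3],plane(P,k[3],.051).round(4) if k[3] else None)
b=get_image('side'); s=get_image('scene'); c=cv2.imread('pics/e1.png')
cv2.imwrite('pics/e.png',np.hstack([c[80:330,100:500],cv2.resize(s['color'][170:240,210:310],(360,250))[:,:,::-1]]))
```

```text
e1 24.21 [ 0.4897 -0.0991  0.1291]
('b', [213.71, 182.59], [38.6, 41.4]) [ 0.5096 -0.0637]
('y', [300.42, 178.27], [29.5, 30.4]) [ 0.4995 -0.1403]
('y', [445.18, 161.64], [38.5, 50.0]) [ 0.4921 -0.2673]
```

View pics/e.png

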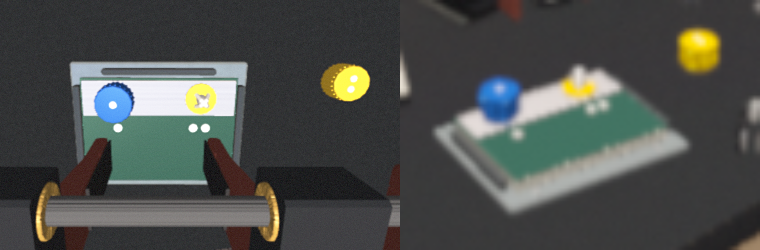

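The blue cap sits on post one (crop 113,102). Its dot, taken at a top height of 51 mm, lies within 0.2 mm of the post centre. Yellow next.

Run:
```python
from h import *
p=json.load(open('pose.json')); pick(p['cy'])
q=p['p2'][:2]
env.move_ptp([*q,.10],QD); env.move_straight([*q,.027+.004+.016],feed=.15); env.pause(.2); print(env.get_obs()['position'].round(4))
press(q,.004,[.013,.010,.0085,.007,.006,.005,.004,.0025,.001,0,-.001,-.0015,-.002,-.0025,-.003],stop=26)
env.pause(.5); f,x,t=fz(); print(f.round(1),x.round(4),t,env.get_obs()['gripper_width'])
w=get_image('wrist'); s=get_image('scene')
cv2.imwrite('pics/f.png',np.hstack([w['color'][60:310,60:460],cv2.resize(s['color'][170:240,210:310],(360,250))])[:,:,::-1])
```

```text
grip 0.0334 [ 0.4846 -0.2847  0.0042] [-0.5  0.5  2. ] 26.98
lifted 0.0337
[ 0.4961 -0.1429  0.0479]
h 13.0 act 13.1 F [-0.4  0.5 -0.3] 29.29
h 10.0 act 9.9 F [ 0.5  1.6 -0.4] 29.64
h 8.5 act 8.5 F [-0.1  0.7  0.5] 29.94
h 7.0 act 7.1 F [0.  0.9 3.1] 30.24
h 6.0 act 5.8 F [ 0.7  0.9 -2.2] 30.54
h 5.0 act 4.7 F [ 2.   1.2 -4.1] 30.84
h 4.0 act 3.8 F [ 1.6  1.7 -4.1] 31.14
h 2.5 act 2.2 F [ 1.2  1.1 -6. ] 31.44
h 1.0 act 1.1 F [ 0.2  0.2 -0.3] 31.74
h 0.0 act 0.2 F [-0.4 -0.8  4. ] 32.04
h -1.0 act 0.1 F [-4.6  0.3 17.1] 32.34
h -1.5 act 0.1 F [-6.3  1.2 22.9] 32.64
h -2.0 act 0.1 F [-8.2  1.8 29.2] 32.94
[-7.9  1.1 29.3] [ 0.4958 -0.1428  0.031 ] 33.44 0.03360546081577815
```

View pics/f.png

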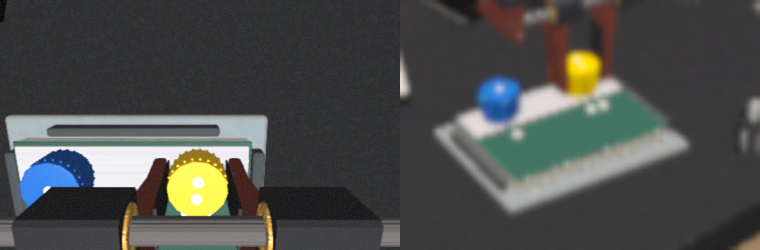

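Both caps are seated, blue is unmoved, and the gripper is holding a steady 29 N on yellow. Handing in.

Run:
```python
from h import *
print(close_job())
```

```text
the job is handed in; nothing more can be done
None
```

Both caps are on their posts in the order asked. I handed the job in at about 33.5 s with the gripper still holding the yellow cap and pressing it down at a steady 29 N.

- **Location:** I found the caps and posts from several wrist views. The posts came out 80.0 mm apart, and all measured heights were within about 2 mm of the text.
- **Blue cap:** The force turned to a pull of about 6 N after the click, then rose to 25 N with the cap about 0.1 mm above nominal home. After I let go, its dot lay within 0.2 mm of the measured post centre.
- **Yellow cap:** It gave the same pattern, a pull of about 6 N and then a stiff stop about 0.1 mm above nominal home. The last picture shows both caps in place.
- **Check that differed:** I did not record the 8 to 13 N peak before either click, only up to 3 N. I read the force only at steps of 1 to 1.5 mm, so the peak probably fell between readings. I took the clicks from the pull and the stop at the seat.
- **Other things:** I did not touch the bystanders on purpose, but I did not measure their positions again at the end.

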